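Close the nozzle box before welding

ROBOT

A 7-joint arm with a two-finger parallel gripper is mounted at the origin on the work surface. World frame = base frame: x ahead of the robot, y to its left, z up, the work surface at z = 0. Lengths are in m, angles in rad, forces in N, time in s.
With the tool pointing down it reaches from about 0.4 to 0.9 m from the base axis. Payload 5.5 kg.
Tool frame: the origin (TCP) lies on the mounting face of the last link; the fingertips stand 178 mm ahead of it and the grasp point (between the pads) lies 159 mm ahead of it; z points along the fingers, y is the direction in which the jaws open and shut (so a half turn about z gives the same grasp; the last joint's range is limited). The gripper opens to 92 mm and grips with 3 to 60 N. Pads are 19 mm wide; open, the fingers measure 130 mm over their backs; the gripper's body (75 mm by 190 mm) begins 47 mm behind the grasp point.
Start: joints at [-1.019, 0.501, -0.427, 1.55, 0.221, 1.138, -0.21], TCP at [0.185, 0.623, 0.405] pointing down, gripper open.
Joint ranges: [-2.88, 2.88], [-0.31, 2.03], [-1.54, 1.56], [0.2, 2.42], [-1.41, 4.55], [0.19, 2.02], [-2.57, 2.57]. Speed limits (rad/s): [2.57, 2.57, 3.14, 3.14, 3.14, 3.14, 3.14].

INTERFACE

Orientations are given as a unit quaternion [w, x, y, z].
In Python, from cell import r gives the robot as it stands.
- The arm moves only by the tool arm_command, never from a script. Its arguments are lists of equal length, an entry for each row: "slide": the shift along the tool's x, y, z in units of 40 mm (1.0 is 40 mm), a list of three; "angular": the turn, a rotation vector about the tool's x, y, z in units of 6 degrees (1.0 is 6 degrees), a list of three; "claw": the finger opening in mm, from 0 to 91.8. A call has 1 to 5 rows; each row shifts and turns the pose as measured when the row begins, along the tool's axes as they then stand; what a row does not reach is not made up. A row lasts 1/8 s, in which the tool goes at most 62.5 mm and 10.7 degrees, less where a joint would pass 70% of its speed; a pose out of reach is approached as far as the arm can. A call is refused whole if a number of a shift passes 1 or a number of a turn 1, either way. A call with a gripper value outside its range is refused whole. The fingers move at their own pace and stop on an object; the grip force is fixed at half the most. Time passes only in rows, so rows that do not move let the fingers close. It gives the time, the measured TCP pose, the force and the opening at its end, in the units of the state.
- r.read_state(): the state, without advancing time (a new reading comes with each control period).
- r.capture(name): name is "side" or "top" or "wrist"; returns a dict with "img" (420x560x3 uint8, red, green, blue), "mtx" (3x3 intrinsics, pixels), "k1" (the pictures are not rectified: a ray, as slopes to the right and down, at radius r is drawn at 1 + k1 r^2 times it, then the intrinsics apply), "rvec" (rotation vector, rad) and "tvec" (3), from world to camera coordinates, as OpenCV has them. Camera axes: x right, y down, z forward; pixel columns grow to the right and rows downward; lengths in m; the calibration is good to about 2 mm. A picture is of the moment at which its call begins. There is no depth.
- r.hand_in(): hands the job in, once; it reports no verdict.
The state is a dict: "time": time; "q": joint angles; "joint_velocities": joint speeds; "joint_torque": joint torques, N m; "tool_pos": TCP position; "ee_rot": TCP orientation; "force": force on the tool from outside, world axes, zero at the start; "torque": the same for the moment, N m; "gripper_width": finger opening in m.
Only numpy, scipy, OpenCV 4.12 (cv2) and the standard library are available. Lean on these libraries where they do the work, as an engineer would, in place of code of your own. Each camera call takes 0.05 s, during which the arm holds its last target.

TASK

Sparks are about to fly at this welding bench: lower the open lid of the blue box with the brass torch nozzles gently, without slamming it, until it is fully closed. Leave the lids of the green and the yellow box standing open just as they are.

Things in the scene. Friction and masses are not known exactly. Their poses are not given: they have to be found in the camera images.
- blue_box: blue steel box with nine upright brass nozzles, fixed to the bench (place and heading vary), 110 (x) x 100 (y) x 60 (z) mm. Origin: centre of its underside, on the bench. Its x axis points from its front (small steel catch, roughly towards the robot) to its hinge side; y along the hinge; z up. The lid's hinge line runs along y at x = +55, z = 60.5 mm in this frame.
- blue_lid (a joint): opening angle of the blue lid, rad: 0 = closed flat on the rim, growing as it swings up and away from the robot; starts at 0.55 to 1.35. Stiff hinge: it stays at any angle; 0.4 to 2 N on its outer face near the front edge moves it. Flat plate 110 x 100 x 6 mm, 0.15 kg, the hinge line along the rear edge of its inner (lower) face; a steel tab 40 mm wide juts 13 mm beyond its front edge.
- green_lid_edge (a point): middle of the front (free) edge of the green box's lid, on its outer face, 110 mm from its hinge line. The green box is a bystander of the same shape and sizes that holds steel bolts; its lid is also part open (0.55 to 1.35 rad), on an equally stiff hinge, and must stay as it is.
- yellow_lid_edge (a point): the same point on the lid of the yellow box, another bystander of the same shape and sizes that holds black plugs; its lid too is part open on a stiff hinge and must stay as it is.
There are look-alikes about, which are no part of the job. Of the things that look like the blue_box, the middle-sized one is meant.

How it is judged:
At the end, for the whole second after the job is handed in: The blue box's lid is closed (within 0.12 rad, 13 mm at its front edge) and at rest, and the green and yellow boxes' lids are still open, their front edges within 25 mm of where they started (value of joint blue_lid below 0.12 rad and velocity of joint blue_lid between -0.05 and 0.05 rad/s and distance of each of green_lid_edge, yellow_lid_edge from where it was at the start of the episode below 0.025 m); the robot touches nothing.
It fails at once if the blue lid is slammed (swings shut faster than 4 rad/s, 0.44 m/s at its edge) (velocity of joint blue_lid below -4 rad/s).
It fails at once if the green box's lid is moved (its front edge by more than 25 mm) (distance of green_lid_edge from where it was at the start of the episode above 0.025 m).
It fails at once if the yellow box's lid is moved (its front edge by more than 25 mm) (distance of yellow_lid_edge from where it was at the start of the episode above 0.025 m).
It also fails if it takes over 32 s, if anything falls off the work surface, if the arm or the gripper's body presses on something with over 40 N, if the wrist force passes 120 N, or if a joint passes its speed limit or range.

## Working session

There is one attempt and no reset: what is moved stays moved. The work goes in short steps, Python scripts to look and compute and a tool call to move; the robot and the scene stay as the last step left them, time stands still between calls to the robot, and variables do not carry over. Pictures are saved under pics/ and viewed, and the job is handed in when it is done.

Besides the shell and the picture viewer there is one more tool, called after ">>>" by a JSON object that holds its "method" and its "body", one argument or row to a line. arm_command: Moves the arm, as the interface text tells. Its arguments: {"type":"object","properties":{"slide":{"type":"array","items":{"type":"array","items":{"type":"number"}}},"angular":{"type":"array","items":{"type":"array","items":{"type":"number"}}},"claw":{"type":"array","items":{"type":"number"}}},"required":["slide","angular","claw"]}

```bash
ls; mkdir -p pics
python3 - <<'E'
from cell import r
import cv2,json,numpy as np,pickle
d={}
for n in ["side","top","wrist"]:
    c=r.capture(n); d[n]=c; cv2.imwrite(f"pics/a_{n}.png",cv2.cvtColor(c["img"],cv2.COLOR_RGB2BGR))
    R=cv2.Rodrigues(np.array(c["rvec"]))[0]; print(n,c["k1"],(-R.T@np.array(c["tvec"]).ravel()).round(3), np.array(c["mtx"]).round(1).tolist())
pickle.dump(d,open("a.pkl","wb"))
print(r.read_state())
E
```

```text
pics
side 0.001570511102891893 [0.42  0.793 0.69 ] [[422.6, 0.0, 284.5], [0.0, 422.6, 206.7], [0.0, 0.0, 1.0]]
top -0.15543943720651568 [0.332 0.048 1.189] [[479.5, 0.0, 275.9], [0.0, 479.5, 212.6], [0.0, 0.0, 1.0]]
wrist 0.02284682570919984 [0.119 0.643 0.383] [[301.7, 0.0, 279.7], [0.0, 301.7, 204.0], [0.0, 0.0, 1.0]]
{'time': 0.15, 'q': array([-1.01879355,  0.50165215, -0.42684779,  1.55117433,  0.22081923,
        1.13829522, -0.21030423]), 'joint_velocities': array([ 0.0013422 , -0.00356699, -0.00123703, -0.00383044,  0.00072726,
       -0.00102317,  0.0009085 ]), 'joint_torque': array([-6.58791876e-03, -5.67109680e+01, -5.82481697e+00, -2.79455334e+01,
       -6.85343728e-02,  2.65885511e-02,  9.10534504e-05]), 'tool_pos': array([0.18508367, 0.62282216, 0.40392057]), 'ee_rot': array([-1.34130511e-04,  1.43873590e-01,  9.89595799e-01, -7.25481784e-04]), 'force': array([-0.15522725,  0.58755522, -0.24706993]), 'torque': array([0.03573212, 0.009005  , 0.03254405]), 'gripper_width': 0.09159444422119305}
```

View pics/a_side.png

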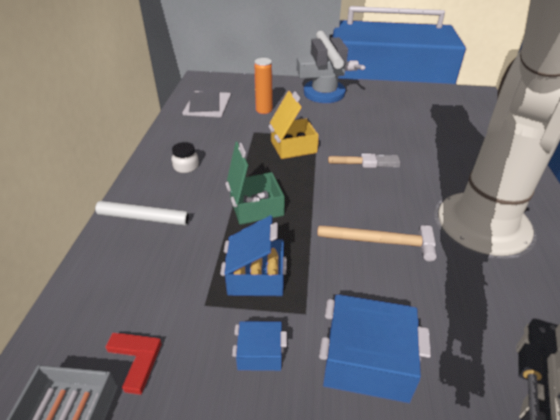

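View pics/a_top.png

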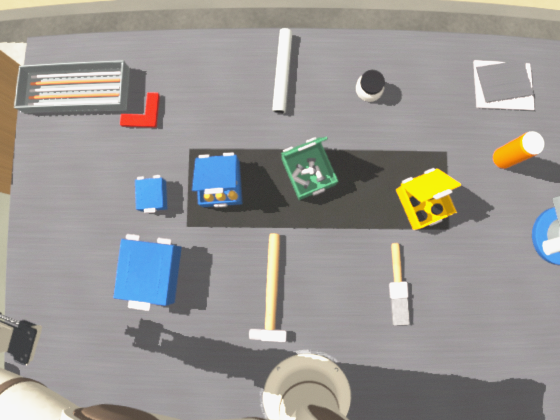

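View pics/a_wrist.png

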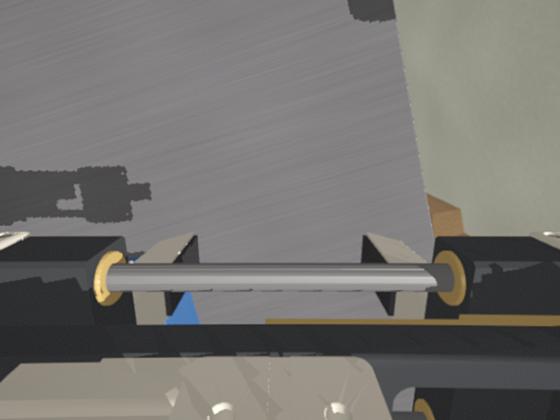

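Blue candidates in the top view are the small closed box (149,194), the open box with nozzles (218,181) and the large closed box (147,271). The middle-sized one is at (218,181), with brass nozzles and an open lid. I'll confirm it in an enlarged crop.

Run:
```python
import cv2
a=cv2.imread("pics/a_side.png")[205:310,205:310]; b=cv2.imread("pics/a_top.png")[140:220,180:260]
a=cv2.resize(a,(400,400),interpolation=cv2.INTER_CUBIC); b=cv2.resize(b,(400,400),interpolation=cv2.INTER_CUBIC)
cv2.imwrite("pics/crop1.png",cv2.hconcat([a,b]))
```

```text
(no output)
```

View pics/crop1.png

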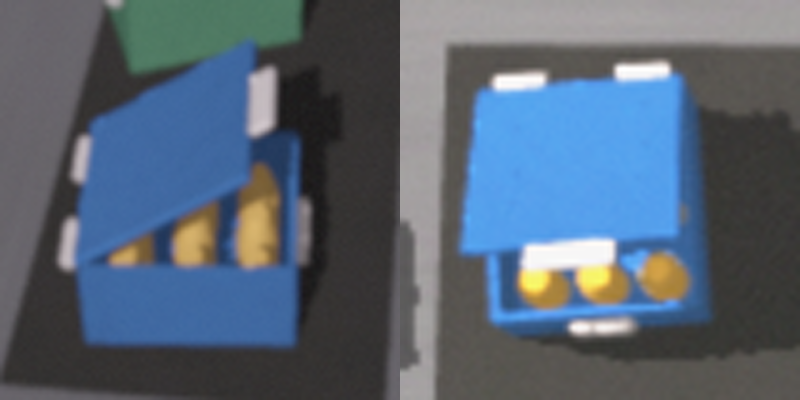

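The crop shows one target with brass nozzles, a lid partly open and the front tab towards the robot. The lid corners are clear in both views, so I'll triangulate them.

```bash
cat > h.py <<'E'
import cv2,numpy as np
def ray(c,uv):
    K=np.array(c["mtx"]);R=cv2.Rodrigues(np.array(c["rvec"]))[0];t=np.array(c["tvec"]).ravel()
    p=cv2.undistortPoints(np.array([[uv]],float),K,np.array([c["k1"],0,0,0.]))[0,0]
    d=R.T@np.array([p[0],p[1],1]); return -R.T@t,d/np.linalg.norm(d)
def tri(*l):
    A=np.zeros((3,3));b=np.zeros(3)
    for c,uv in l:
        o,d=ray(c,uv);P=np.eye(3)-np.outer(d,d);A+=P;b+=P@o
    x=np.linalg.solve(A,b)
    return x,[np.linalg.norm((np.eye(3)-np.outer(d,d))@(x-o)) for o,d in [ray(*q) for q in l]]
def plane(c,uv,z):
    o,d=ray(c,uv);return o+d*(z-o[2])/d[2]
def proj(c,X):
    return cv2.projectPoints(np.array([X],float),np.array(c["rvec"]),np.array(c["tvec"]),np.array(c["mtx"]),np.array([c["k1"],0,0,0.]))[0][0,0]
E
python3 - <<'E'
import pickle;from h import *
d=pickle.load(open("a.pkl","rb"));S,T=d["side"],d["top"]
s=lambda u,v:(205+u/3.81-.4,205+v/3.81-.4); t=lambda u,v:(180+(u-400)/5-.4,140+v/5-.4)
P={}
for n,a,b in [("FL",(247,183),(460,252)),("FR",(253,42),(678,235)),("RL",(80,265),(478,92)),("RR",(93,122),(683,77))]:
    x,e=tri((S,s(*a)),(T,t(*b)));P[n]=x;print(n,x.round(4),np.round(e,4))
f=(P["FL"]+P["FR"])/2;q=(P["RL"]+P["RR"])/2;v=f-q
print("len",np.linalg.norm(v),"angle",np.arctan2(v[2],np.hypot(*v[:2])),"front",f,"rear",q,"head",np.degrees(np.arctan2(-v[1],-v[0])))
# other lids: front tab corners rough, table locations
for n,uv in [("green",(310,170)),("yellow",(427,205)),("small",(149,194)),("large",(147,271)),("roll",(283,70)),("hammer",(272,330))]: print(n,plane(T,uv,.06).round(3))
E
```

```text
FL [0.4887 0.2693 0.1252] [0.0002 0.0002]
FR [0.4971 0.1701 0.1262] [0.0001 0.0001]
RL [0.5745 0.276  0.0635] [0.0017 0.0017]
RR [0.5844 0.1766 0.0646] [0.0007 0.0007]
len 0.10645832987479305 angle 0.6178016134582518 front [0.49288943 0.21969737 0.1256956 ] rear [0.57941623 0.22632062 0.06403019] head 4.377207006152735
green [ 0.549 -0.001  0.06 ]
yellow [ 0.468 -0.281  0.06 ]
small [0.488 0.388 0.06 ]
large [0.303 0.386 0.06 ]
roll [0.801 0.067 0.06 ]
hammer [0.171 0.085 0.06 ]
```

Lid angle is about 0.62 rad. The front edge middle is at (0.493, 0.220, 0.126) and the hinge side at about (0.58, 0.226). I'll move above (0.510, 0.220) with the fingers closed, then press straight down slowly.

>>> {"method": "arm_command", "body": {
  "slide": [
    [-1,-0.69,0],
    [-1,-0.69,0],
    [-1,-0.69,0],
    [-1,-0.69,0],
    [-1,-0.69,0]
  ],
  "angular": [
    [0,0,0],
    [0,0,0],
    [0,0,0],
    [0,0,0],
    [0,0,0]
  ],
  "claw": [0,0,0,0,0]
}}

```text
time: 0.78
tool_pos: [0.3376, 0.4314, 0.4017]
ee_rot: [-0.002, 0.139, 0.99, -0.001]
force: [-0.2, 1.3, 0.9]
gripper_width: 0.0462
```

>>> {"method": "arm_command", "body": {
  "slide": [
    [-1,-0.69,0],
    [-1,-0.69,0],
    [-1,-0.69,0],
    [-1,-0.69,0],
    [-1,-0.69,0]
  ],
  "angular": [
    [0,0,0],
    [0,0,0],
    [0,0,0],
    [0,0,0],
    [0,0,0]
  ],
  "claw": [0,0,0,0,0]
}}

```text
time: 1.4
tool_pos: [0.4957, 0.2363, 0.4008]
ee_rot: [-0.002, 0.139, 0.99, -0.001]
force: [0.5, 0.8, 0.2]
gripper_width: 0.001
```

```bash
cat > go.py <<'E'
import sys,numpy as np
from scipy.spatial.transform import Rotation as Ro
from cell import r
s=r.read_state();w=s["ee_rot"];R=Ro.from_quat([w[1],w[2],w[3],w[0]]).as_matrix()
tgt=np.array(list(map(float,sys.argv[1:4])))
print("tip",(s["tool_pos"]+R[:,2]*.178).round(4),"F",s["force"].round(2),"units",(R.T@(tgt-s["tool_pos"]-R[:,2]*.178)/.04).round(2),"R",R.round(2).tolist())
E
python3 go.py .51 .22 .15
```

```text
tip [0.4949 0.236  0.2228] F [0.49 0.81 0.16] units [-0.48 -0.27  1.82] R [[-0.96, 0.28, -0.0], [0.28, 0.96, -0.0], [0.0, -0.0, -1.0]]
```

>>> {"method": "arm_command", "body": {
  "slide": [
    [-0.48,-0.27,0],
    [0,0,0.6],
    [0,0,0.6],
    [0,0,0.6],
    [0,0,0]
  ],
  "angular": [
    [0,0,0],
    [0,0,0],
    [0,0,0],
    [0,0,0],
    [0,0,0]
  ],
  "claw": [0,0,0,0,0]
}}

```text
time: 2.02
tool_pos: [0.5146, 0.2133, 0.3261]
ee_rot: [-0.002, 0.145, 0.989, -0.003]
force: [-0.2, 0.1, -0.4]
gripper_width: 0.0007
```

```bash
python3 go.py .51 .22 .0665
python3 - <<'E'
from cell import r
import cv2
cv2.imwrite("pics/b.png",cv2.cvtColor(r.capture("side")["img"],cv2.COLOR_RGB2BGR))
E
```

```text
tip [0.5138 0.2125 0.1481] F [-0.24  0.12 -0.43] units [0.14 0.16 2.04] R [[-0.96, 0.29, -0.0], [0.29, 0.96, -0.0], [0.0, -0.01, -1.0]]
```

View pics/b.png

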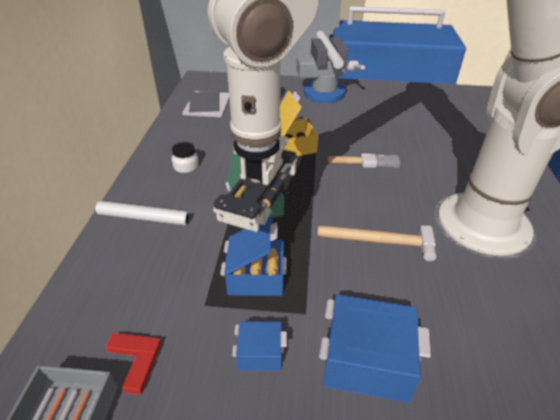

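The gripper is above the lid (about (262,225)) and clear of the green lid. Next I'll press down in small steps.

>>> {"method": "arm_command", "body": {
  "slide": [
    [0.1,0.14,0.2],
    [0,0,0.2],
    [0,0,0.2],
    [0,0,0.2],
    [0,0,0.2]
  ],
  "angular": [
    [0,0,0],
    [0,0,0],
    [0,0,0],
    [0,0,0],
    [0,0,0]
  ],
  "claw": [0,0,0,0,0]
}}

```text
time: 2.7
tool_pos: [0.514, 0.2217, 0.2884]
ee_rot: [0.002, 0.144, 0.99, -0.0]
force: [-0.3, 0.8, 1.8]
gripper_width: 0.0005
```

```bash
python3 go.py .51 .22 .0665
```

```text
tip [0.5146 0.2216 0.1104] F [-0.34  0.8   1.8 ] units [ 0.1  -0.07  1.1 ] R [[-0.96, 0.29, 0.0], [0.29, 0.96, -0.0], [-0.0, 0.0, -1.0]]
```

>>> {"method": "arm_command", "body": {
  "slide": [
    [0.1,0,0.2],
    [0,0,0.2],
    [0,0,0.2],
    [0,0,0.2],
    [0,0,0.1]
  ],
  "angular": [
    [0,0,0],
    [0,0,0],
    [0,0,0],
    [0,0,0],
    [0,0,0]
  ],
  "claw": [0,0,0,0,0]
}}

```text
time: 3.32
tool_pos: [0.5096, 0.2227, 0.2491]
ee_rot: [0.001, 0.144, 0.99, -0.001]
force: [-0.8, -0.1, 0.4]
gripper_width: 0.0005
```

```bash
python3 go.py .51 .22 .0665
```

```text
tip [0.5099 0.2224 0.0711] F [-0.76 -0.06  0.38] units [-0.02 -0.06  0.11] R [[-0.96, 0.29, 0.0], [0.29, 0.96, -0.0], [-0.0, -0.0, -1.0]]
```

>>> {"method": "arm_command", "body": {
  "slide": [
    [0,0,0.08],
    [0,0,0.05],
    [0,0,0.04]
  ],
  "angular": [
    [0,0,0],
    [0,0,0],
    [0,0,0]
  ],
  "claw": [0,0,0]
}}

```text
time: 3.7
tool_pos: [0.5096, 0.2229, 0.2446]
ee_rot: [0.001, 0.144, 0.99, -0.001]
force: [-6.7, -3.1, 18.7]
gripper_width: 0.0001
```

```bash
python3 go.py .51 .22 .0665
python3 - <<'E'
from cell import r
import cv2
a=cv2.cvtColor(r.capture("side")["img"],cv2.COLOR_RGB2BGR)[150:320,180:350]
cv2.imwrite("pics/c.png",cv2.resize(a,(590,590),interpolation=cv2.INTER_CUBIC))
E
```

```text
tip [0.5098 0.2224 0.0666] F [-6.67 -3.08 18.75] units [-0.02 -0.06  0.  ] R [[-0.96, 0.29, 0.0], [0.29, 0.96, -0.0], [-0.0, -0.0, -1.0]]
```

View pics/c.png

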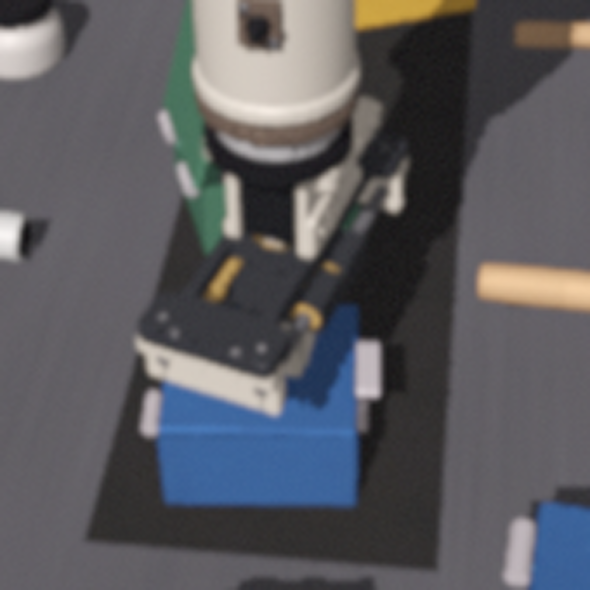

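The force rose to 19 N at tip z = 0.0666, and the lid looks flat on the rim. I'll retreat upward.

>>> {"method": "arm_command", "body": {
  "slide": [
    [0,0,-0.3],
    [0,0,-1],
    [0,0,-1],
    [0,0,-1],
    [0,0,-1]
  ],
  "angular": [
    [0,0,0],
    [0,0,0],
    [0,0,0],
    [0,0,0],
    [0,0,0]
  ],
  "claw": [0,0,0,0,0]
}}

```text
time: 4.38
tool_pos: [0.5089, 0.2227, 0.4206]
ee_rot: [-0.001, 0.144, 0.99, -0.002]
force: [0.1, 1.5, 0.3]
gripper_width: 0.0003
```

>>> {"method": "arm_command", "body": {
  "slide": [
    [1,0.69,0],
    [1,0.69,0],
    [1,0.69,0],
    [1,0.69,0],
    [0,0,0]
  ],
  "angular": [
    [0,0,0],
    [0,0,0],
    [0,0,0],
    [0,0,0],
    [0,0,0]
  ],
  "claw": [0,0,0,0,0]
}}

```text
time: 5.0
tool_pos: [0.3862, 0.3788, 0.428]
ee_rot: [0.006, 0.146, 0.989, 0.003]
force: [1.2, -0.7, 0.1]
gripper_width: 0.0003
```

```bash
python3 go.py .51 .22 .0665
python3 - <<'E'
from cell import r
import cv2,pickle,numpy as np
o=pickle.load(open("a.pkl","rb"));
t=r.capture("top");s=r.capture("side");pickle.dump({"top":t,"side":s},open("e.pkl","wb"))
B=lambda i:cv2.cvtColor(i,cv2.COLOR_RGB2BGR)
x=lambda i:cv2.resize(i,(400,300),interpolation=cv2.INTER_CUBIC)
a=B(s["img"])[75:315,140:460];a0=B(o["side"]["img"])[75:315,140:460]
b=B(t["img"])[50:260,180:460];b0=B(o["top"]["img"])[50:260,180:460]
cv2.imwrite("pics/d.png",cv2.vconcat([cv2.hconcat([x(a0),x(a)]),cv2.hconcat([x(b0),x(b)])]))
for n,sl in [("side",(slice(90,222),slice(225,320))),("top",(slice(130,235),slice(275,465)))]:
    for k,lo,hi in [("g",(60,90,40),(90,255,255)),("y",(18,150,100),(32,255,255))]:
        for c in (o,{"top":t,"side":s}):
            m=cv2.inRange(cv2.cvtColor(c[n]["img"][sl],cv2.COLOR_RGB2HSV),lo,hi);v,u=np.nonzero(m);print(n,k,len(u),u.mean().round(1),v.mean().round(1))
E
```

```text
tip [0.3884 0.3796 0.25  ] F [ 1.15 -0.65  0.13] units [-4.02 -2.97  4.61] R [[-0.96, 0.29, 0.01], [0.29, 0.96, 0.0], [-0.01, 0.01, -1.0]]
side g 697 28.9 101.4
side g 914 28.3 101.1
side y 1810 67.5 41.1
side y 1664 65.6 40.3
top g 1343 33.9 38.1
top g 1333 34.0 38.3
top y 2131 151.8 66.9
top y 2101 151.9 66.5
```

View pics/d.png

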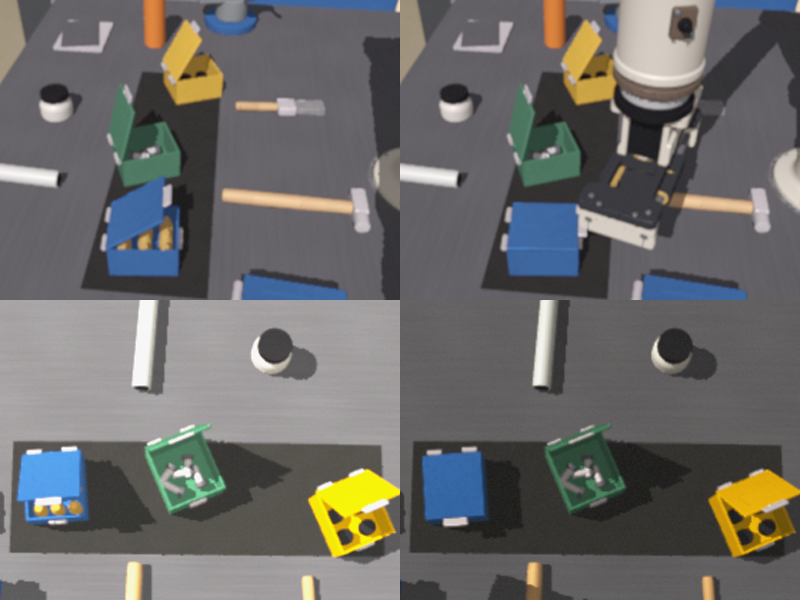

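The blue lid lies flat and the green and yellow lids are unchanged. The arm is clear at tip z = 0.25, so I'll hand in.

```bash
python3 -c "
from cell import r
s=r.read_state();print(s['time'],s['joint_velocities'].round(3),s['force'].round(2));print(r.hand_in())"
```

```text
5.1 [0.029 0.004 0.031 0.003 0.005 0.    0.003] [-0.09  0.66 -0.46]
the job is handed in; nothing more can be done
None
```

I closed the lid of the middle-sized blue box (the one with the brass nozzles) and handed the job in at 5.1 s. No verdict was reported.

- **Closing:** I pressed the lid down slowly with closed fingertips. The vertical force rose to about 19 N with the fingertips at 66.6 mm, which matches the height of a fully closed lid (66.5 mm). I then lifted clear.
- **Blue lid after retreat:** the side and top pictures show it flat on the rim. I did not triangulate its final angle.
- **Green and yellow lids:** both still stand open. In the top view, the centres of their colour areas moved by less than 0.5 px. In the side view, the green centre moved by less than 1 px. The yellow centre moved by about 2 px with fewer pixels, because the arm now partly hides that box.
- **Robot:** at hand-in it was at rest with the fingertips at about 250 mm. The measured force was under 1 N, so I take it to be touching nothing.

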